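Tilt-plate slip check of two friction pads

TASK

Slip-test the two padded blocks on the tilt plate in the drawer: raise the plate slowly by its black bar until the first block lets go and slides all the way down to the stop, and stop raising there, so that the other block stays up at its start line. Leave the plate standing tilted at that angle and let go of the bar. Do not touch the blocks and do not disturb the drill case and tools in the drawers.

Things in the scene. Friction and masses are not known exactly. Their poses are not given: they have to be found in the camera images.
- tilt_plate (a joint): tilt of the plate in rad: 0 = level (start, resting on its post), grows as the bar end is raised, up to 0.60. The hinge is stiff: the plate stays at whatever angle it is left. Raising it takes up to about 14 N at the bar.
- bar_mid (a point): middle of the round black lifting bar of the tilt plate (14 mm thick, 116 mm long, about 125 mm above the drawer floor at the start, free 90 mm in its middle, 38 mm clear gap between it and the plate's edge). Axes at tilt 0: x along the bar (parallel to the hinge line), y level from the bar towards the hinge, z up; they tilt with the plate.
- hinge_mid (a point): middle of the plate's hinge line, which runs along x of this point, 100 mm above the drawer floor; the bar is 275 mm from it in -y and 25 mm above it at tilt 0. Raising the bar turns the plate about -x. The stand below (base 120 x 180 mm) is fixed to the drawer; with the plate level the whole thing is about 150 mm high.
- stop_mid (a point): middle of the foot of the steel stop across the low end of the plate, on the plate's sliding surface. Axes turn with the plate: y points downhill along the aluminium plate (160 mm wide, 260 mm long), z out of its surface. A 6 mm rib at x = 0 and rails at the sides make two lanes with their middles at x = -38.5 and +38.5 mm. Red start lines cross the lanes at y = -155 mm.
- blue_mid (a point): centre of the blue steel block with a thin friction pad under it (56 wide x 70 long x 30 mm high, about 0.2 kg, loose). It starts in either of the two lanes, its centre about 205 mm uphill of the stop (its lower edge 15 mm uphill of the red line); at the stop its centre is 35 mm from it. Its pad grips less than that of the yellow block, which needs about 1.3 times the slope to slide. The angle at which it lets go differs each time (0.15 to 0.4 rad).
- yellow_mid (a point): centre of the yellow block, like the blue one, in the other lane.
- case_mid (a point): red metal drill case 113 x 170 x 54 mm, loose bystander in the other drawer; its centre.
- spanner_mid (a point): steel ring spanner 196 mm long, lying on the drawer floor at the right wall; bystander.
- screwdriver_mid (a point): screwdriver with yellow handle, 202 mm long, lying at the left drawer's left wall; bystander.
Things that resemble listed ones, but are neither listed nor needed, are in the scene too. What is shaped like the part that bears yellow_mid but green is not meant.

How it is judged:
By the outcome, as a careful person would: the job done as asked, in the order asked, and still so for the second after the job is handed in, with the robot touching nothing.
It also fails if it takes over 64 s, if anything falls off the work surface, if the arm or the gripper's body presses on something with over 40 N, if the wrist force passes 120 N, or if a joint passes its speed limit or range.

ROBOT

A 7-joint arm with a two-finger parallel gripper is mounted at the origin on a cart in front of the work surface, level with it; the furniture and walls round the work are solid. World frame = base frame: x ahead of the robot, y to its left, z up, the work surface at z = 0. Lengths are in m, angles in rad, forces in N, time in s.
With the tool pointing down it reaches from about 0.4 to 0.85 m from the base axis. Payload 10.4 kg.
Tool frame: the origin (TCP) lies where the fingers leave the gripper's body, on its centre line; the fingertips stand 70 mm ahead of it and the grasp point (between the pads) lies r.grip_depth ahead of it (r.grip_depth is the distance from the TCP to the grasp point, in m); z points along the fingers, y is the direction in which the jaws open and shut (so a half turn about z gives the same grasp; the last joint's range is limited). The gripper opens to 87 mm and grips with 3 to 60 N. Pads are 19 mm wide; open, the fingers measure 117 mm over their backs; the gripper's body (75 mm by 190 mm) begins 51 mm behind the grasp point.
Start: joints at [-1.333, 0.332, -0.065, 1.46, 0.022, 1.35, -0.088], TCP at [0.161, 0.604, 0.292] pointing down, gripper open.
Joint ranges: [-2.6, 2.6], [-0.5, 2.12], [-1.47, 1.34], [0.16, 2.42], [-1.27, 4.41], [0.06, 2.06], [-2.6, 2.6]. Speed limits (rad/s): [2.22, 2.22, 2.79, 2.79, 3.14, 3.14, 3.14].

INTERFACE

Orientations are given as a unit quaternion [x, y, z, w].
In Python, from bench import monitor, viewer, workorder, nets, r gives the robot as it stands.
- The arm moves only by the tool drive_tool, never from a script. Its argument "plan" is a list of rows, each an object of numbers: "rx", "ry", "rz": the turn, a rotation vector about the tool's x, y, z in units of 360 degrees (1.0 is 360 degrees); "x", "y", "z": the shift along the tool's x, y, z in units of 1000 mm (1.0 is 1000 mm); "fingers": the opening, from 0 (shut) to 1 (fully open). In form: [{"rx": .., "ry": .., "rz": .., "x": .., "y": .., "z": .., "fingers": ..}, ...]. A call has 1 to 12 rows; each row is the pose to reach, as a shift and turn from the pose commanded when the call began, along the tool's axes at that moment, turning the shorter way round; what a row does not reach only later rows make up. A row lasts 1/8 s, in which the tool goes at most 62.5 mm and 10.7 degrees, less where a joint would pass 70% of its speed; a pose out of reach is approached as far as the arm can. A call with a number of a shift or a turn outside -1 to 1 is refused whole. A call with a gripper value outside its range is refused whole. The fingers move at their own pace and stop on an object; "squeeze" is the grip in N (left out, the last holds). Time passes only in rows, so rows that repeat a pose let the fingers close. It gives the time, the measured TCP pose, the force and the opening at its end, in the units of the state.
- monitor.read_state(): the state, without advancing time (a new reading comes with each control period).
- viewer.camera(name): name is "side" or "top" or "wrist"; returns a dict with "color" (400x640x3 uint8, red, green, blue), "depth" (400x640 float32, m along the optical axis (not along the pixel's ray), 0 where there is no reading), "camera_matrix" (3x3 intrinsics, pixels), "D" ([k1, k2, p1, p2, k3] as OpenCV has them; the pictures are not rectified), "xyz" and "rotation" of the camera in the world. Camera axes: x right, y down, z forward; pixel columns grow to the right and rows downward; lengths in m; the calibration is good to about 2 mm. A picture is of the moment at which its call begins.
- workorder.close_job(): hands the job in, once; it reports no verdict.
Trained networks look in the newest picture that a camera, given by its name, has taken for a name from the list of things; names that differ only in an ending like _2 or _b are one class to them, and where a whole thing is asked for, a point or a joint stands for the part that bears it (a point fixed in the world has none). Each returns a list of dicts, best first, with "confidence" (0 to 1); they miss things now and then, are a little off and sometimes report something else, mostly with a low value. They report only what shows in the picture. A call takes as long as a camera call. They do not tell look-alikes from the thing itself.
- nets.find_in(label, camera): "centre" ([x, y, z] in m, in world coordinates, good to about 4 mm: the middle of the surface that is visible of it).
- nets.regions_of(label, camera): "region" (400x640 bool, what is visible of it).
The state is a dict: "time": time; "joint_positions": joint angles; "joint_vel": joint speeds; "joint_torque": joint torques, N m; "ee_pos": TCP position; "eef_rot": TCP orientation; "ft_force": force on the tool from outside, world axes, zero at the start; "torque": the same for the moment, N m; "width": finger opening in m.
Only numpy, scipy, OpenCV 4.12 (cv2) and the standard library are available. Lean on these libraries where they do the work, as an engineer would, in place of code of your own. Each camera call takes 0.05 s, during which the arm holds its last target.

## Working session

There is one attempt and no reset: what is moved stays moved. The work goes in short steps, Python scripts to look and compute and a tool call to move; the robot and the scene stay as the last step left them, time stands still between calls to the robot, and variables do not carry over. Pictures are saved under pics/ and viewed, and the job is handed in when it is done.

Besides the shell and the picture viewer there is one more tool, called after "Call:" as name(argument=value, ...), one argument or row to a line, values as JSON. drive_tool: Moves the arm, as the interface text tells. Its arguments: {"type":"object","properties":{"plan":{"type":"array","items":{"type":"object","properties":{"rx":{"type":"number","minimum":-1,"maximum":1},"ry":{"type":"number","minimum":-1,"maximum":1},"rz":{"type":"number","minimum":-1,"maximum":1},"x":{"type":"number","minimum":-1,"maximum":1},"y":{"type":"number","minimum":-1,"maximum":1},"z":{"type":"number","minimum":-1,"maximum":1},"fingers":{"type":"number"}}}},"squeeze":{"type":"number"}},"required":["plan"]}

```bash
ls; mkdir -p pics
cat > h.py <<'E'
import numpy as np, cv2
from bench import monitor, viewer, workorder, nets, r
def save(n,img): cv2.imwrite('pics/'+n+'.png',cv2.cvtColor(img,cv2.COLOR_RGB2BGR))
def px2w(c,u,v,d=None):
    K=np.array(c['camera_matrix']);D=np.array(c['D'])
    p=cv2.undistortPoints(np.array([[[u,v]]],float),K,D)[0,0]
    if d is None: d=c['depth'][int(round(v)),int(round(u))]
    R=np.array(c['rotation'])
    return np.array(c['xyz'])+R@(np.array([p[0],p[1],1])*d)
E
python3 - <<'E'
from h import *
s=monitor.read_state();print(s); print(r.grip_depth)
for n in ['side','top','wrist']:
    c=viewer.camera(n); save(n+'0',c['color']); print(n,c['xyz'],c['rotation'],c['camera_matrix'],c['D'])
    for l in ['bar_mid','hinge_mid','stop_mid','blue_mid','yellow_mid','case_mid','tilt_plate','spanner_mid','screwdriver_mid']:
        print(l,[(np.round(q['centre'],3),round(q['confidence'],2)) for q in nets.find_in(l,n)][:3])
E
```

```text
pics
{'time': 0.0, 'joint_positions': array([-1.33262751,  0.33289001, -0.06469939,  1.46094968,  0.02160333,
        1.3498933 , -0.08849966]), 'joint_vel': array([ 2.02007577e-04,  1.02277648e-04, -3.66853576e-04,  1.59338855e-03,
        8.84539153e-05, -1.90119061e-04, -8.00438051e-04]), 'joint_torque': array([-3.44219252e-04, -6.23263335e+01,  2.44027027e-02, -3.89895165e+01,
       -6.12960686e-02,  3.97766777e-02,  1.52953635e-04]), 'ee_pos': array([0.16106755, 0.60358921, 0.29143855]), 'eef_rot': array([ 1.30004526e-01,  9.91513137e-01, -7.19936137e-04, -5.89789244e-05]), 'ft_force': array([ 0.05846594, -0.28842534, -0.77274184]), 'torque': array([-0.02219993,  0.02756936,  0.01014986]), 'width': 0.08713515221764487}
0.051
side [ 0.16512449 -1.08933143  0.62023517] [ 0.82746297 -0.13653153  0.08312063 -0.53828908] [[418.74879071   0.         310.23679172]
 [  0.         418.74879071 203.30570513]
 [  0.           0.           1.        ]] [-0.10278478  0.          0.          0.          0.        ]
bar_mid [(array([ 0.495, -0.194,  0.111]), 0.78)]
hinge_mid [(array([ 0.491, 
[... 1025 characters left out ...]
]), 0.95), (array([ 0.496, -0.194,  0.116]), 0.74)]
case_mid [(array([0.515, 0.257, 0.053]), 0.74)]
tilt_plate [(array([ 0.498, -0.201,  0.112]), 0.86)]
spanner_mid [(array([ 0.396, -0.379,  0.008]), 0.51), (array([ 0.495, -0.201,  0.111]), 0.45)]
screwdriver_mid [(array([0.43 , 0.414, 0.025]), 0.86)]
wrist [0.08503525 0.62517905 0.38540987] [0.7845911  0.60268758 0.08852385 0.11553361] [[279.1940361    0.         318.53790482]
 [  0.         279.1940361  197.9033682 ]
 [  0.           0.           1.        ]] [-0.01147552  0.          0.          0.          0.        ]
bar_mid []
hinge_mid []
stop_mid []
blue_mid []
yellow_mid []
case_mid []
tilt_plate []
spanner_mid []
screwdriver_mid []
```

```bash
sed -i "s/R=np.array(c\['rotation'\])/R=Rot.from_quat(c['rotation']).as_matrix()/; 1a from scipy.spatial.transform import Rotation as Rot" h.py; python3 -c "import h"
```

```text
(no output)
```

View pics/top0.png

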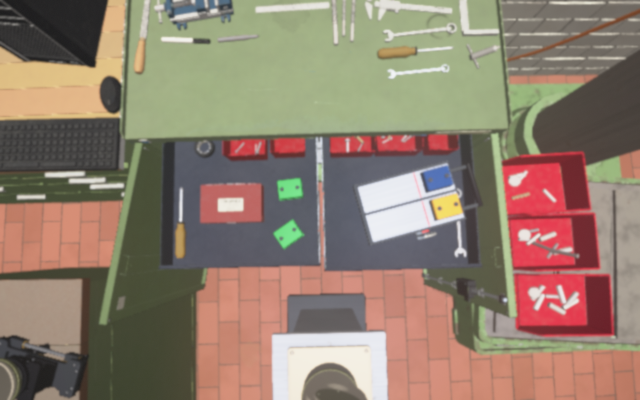

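View pics/side0.png

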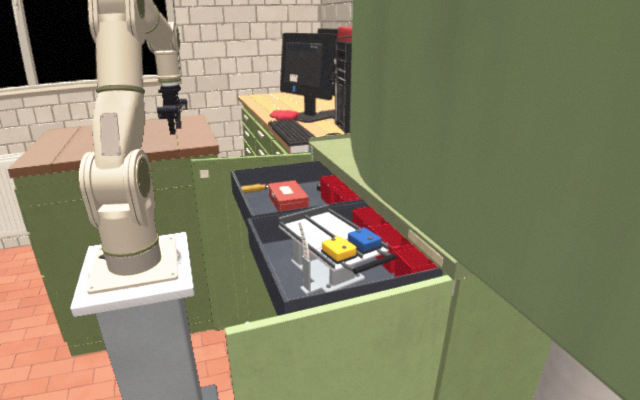

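View pics/wrist0.png

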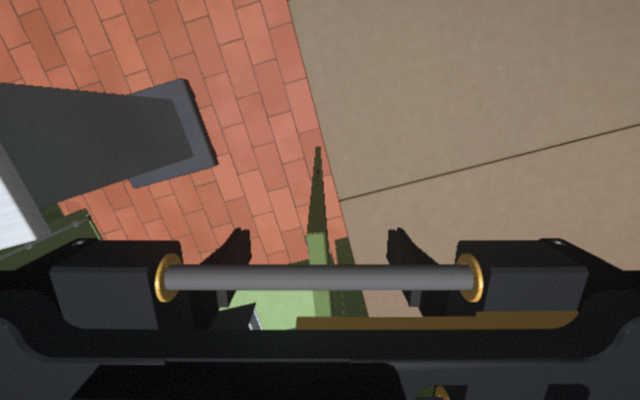

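Run:
```python
from h import *
c=viewer.camera('top'); save('topc',cv2.resize(c['color'][130:280,330:510],None,fx=4.4,fy=4,interpolation=cv2.INTER_CUBIC)[:600,:792])
c2=viewer.camera('side'); save('sidec',cv2.resize(c2['color'][180:310,240:430],None,fx=4.2,fy=4.2,interpolation=cv2.INTER_CUBIC))
for p in [(358,184),(370,240),(290,188),(288,234),(437,179),(447,206),(420,255),(400,255),(340,262)]: print(p,px2w(c,*p).round(4))
```

```text
(358, 184) [ 0.5507 -0.0856  0.1259]
(370, 240) [ 0.4054 -0.1092  0.1385]
(290, 188) [0.559  0.0984 0.0314]
(288, 234) [0.4293 0.1065 0.0302]
(437, 179) [ 0.5551 -0.2857  0.1454]
(447, 206) [0.3965 0.0115 1.1396]
(420, 255) [ 0.36   -0.2666  0.0024]
(400, 255) [ 0.3615 -0.2103 -0.0017]
(340, 262) [ 0.3467 -0.0377  0.0034]
```

View pics/topc.png

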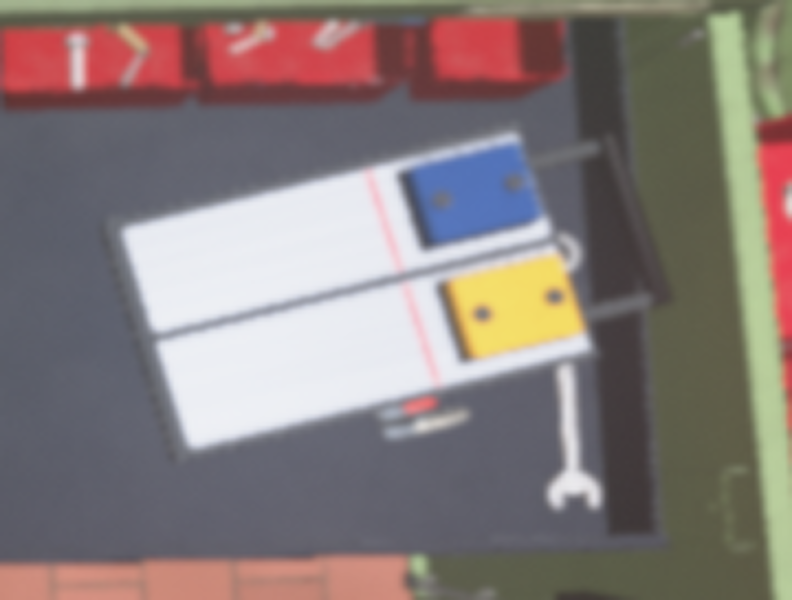

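View pics/sidec.png

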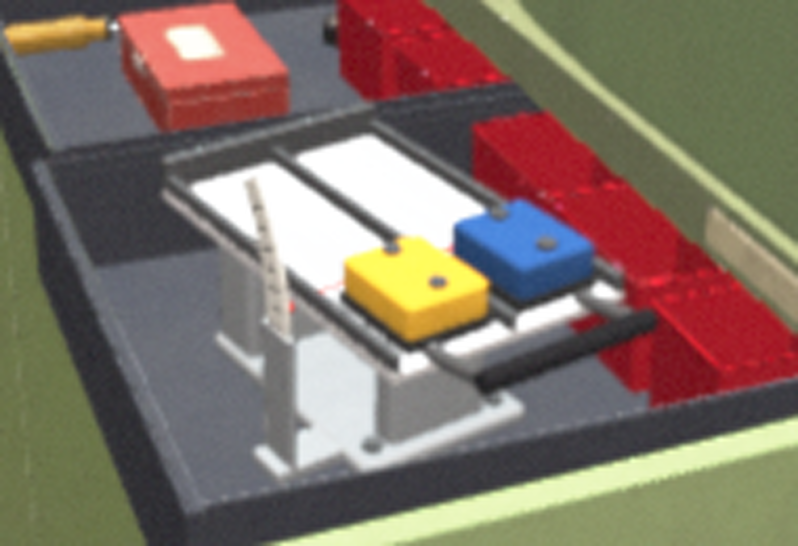

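Run:
```python
from h import *
c=viewer.camera('top')
def onz(c,u,v,z):
    a=px2w(c,u,v,0.0);b=px2w(c,u,v,1.0);return a+(b-a)*(z-a[2])/(b-a)[2]
print('bar',onz(c,468.3,165,.125),onz(c,481.7,205,.125))
for u,v in [(473,180),(475,185),(477,190),(479,197),(471,174)]: print('bardepth',px2w(c,u,v).round(3))
for v in (170,185,230): 
  print(v,[tuple(px2w(c,u,v).round(3)[1:]) for u in range(440,520,4)])
s=viewer.camera('side')
# bar ends in side crop (480,380),(652,320)
for p in [(482,380),(652,320),(567,350)]:
  u,v=240+p[0]/4.2,180+p[1]/4.2; print('side',onz(s,u,v,.125).round(4),px2w(s,u,v).round(4))
```

```text
bar [ 0.59326289 -0.37659936  0.125     ] [ 0.48721046 -0.40406274  0.125     ]
bardepth [ 0.553 -0.384  0.129]
bardepth [ 0.539 -0.387  0.133]
bardepth [ 0.526 -0.393  0.13 ]
bardepth [ 0.507 -0.395  0.134]
bardepth [ 0.568 -0.379  0.132]
170 [(np.float64(-0.294), np.float64(0.147)), (np.float64(-0.307), np.float64(0.141)), (np.float64(-0.316), np.float64(0.144)), (np.float64(-0.334), np.float64(0.121)), (np.float64(-0.343), np.float64(0.125)), (np.float64(-0.399), np.float64(-0.001)), (np.float64(-0.402), np.float64(0.023)), (np.float64(-0.373), np.float64(0.129)), (np.float64(-0.402), np.float64(0.082)), (np.float64(-0.474), np.float64(-0.069)), (np.float64(-0.475), np.float64(-0.042)), (np.float64(-0.473), np.float64(-0.008)), (np.float64(-0.475), np.float64(0.015)), (np.float64(-0.476), np.float64(0.039)), (np.float64(-0.461), np.float64(0.099)), (np.float64(-0.47), np.float64(0.103)), (np.float64(-0.648), np.float64(-0.249)), (np.float64(-0.663), np.float64(-0.251)), (np.float64(-0.676), np.float64(-0.247)), (np.float64(-0.688), np.float64(-0.242))]
185 [(np.float64(-0.293), np
[... 1094 characters left out ...]
oat64(-0.403), np.float64(0.02)), (np.float64(-0.404), np.float64(0.046)), (np.float64(-0.402), np.float64(0.081)), (np.float64(-0.478), np.float64(-0.083)), (np.float64(-0.48), np.float64(-0.056)), (np.float64(-0.481), np.float64(-0.03)), (np.float64(-0.481), np.float64(-0.003)), (np.float64(-0.478), np.float64(0.032)), (np.float64(-0.459), np.float64(0.097)), (np.float64(-0.468), np.float64(0.103)), (np.float64(-0.478), np.float64(0.104)), (np.float64(-0.658), np.float64(-0.247)), (np.float64(-0.673), np.float64(-0.248))]
side [ 0.4899 -0.3995  0.125 ] [ 0.4875 -0.4046  0.1287]
side [ 0.6002 -0.3766  0.125 ] [ 0.5974 -0.3813  0.1282]
side [ 0.5435 -0.3883  0.125 ] [ 0.5417 -0.3917  0.1273]
```

```bash
cat >> h.py <<'E'
def rows(targets):
    """targets: list of (pos, quat) world -> rows rel. to current pose"""
    s=monitor.read_state(); p0=np.array(s['ee_pos']);R0=Rot.from_quat(s['eef_rot'])
    for p,q in targets:
        d=R0.inv().apply(np.array(p)-p0); w=(R0.inv()*q).as_rotvec()/(2*np.pi)
        print('{"x":%.3f,"y":%.3f,"z":%.3f,"rx":%.4f,"ry":%.4f,"rz":%.4f}'%(*d,*w))
E
python3 - <<'E'
from h import *
s=monitor.read_state(); q0=Rot.from_quat(s['eef_rot'])
T=[]
a0=np.arctan2(.6036,.1611);a1=np.arctan2(-.389,.542)
for i in range(1,13):
    f=i/24;a=a0+(a1-a0)*f;R=.625+.042*f
    T.append(([R*np.cos(a),R*np.sin(a),.30],Rot.from_euler('z',-152*f,degrees=True)*q0))
rows(T)
E
```

```text
{"x":-0.050,"y":-0.000,"z":-0.008,"rx":-0.0000,"ry":-0.0000,"rz":0.0176}
{"x":-0.101,"y":-0.005,"z":-0.008,"rx":-0.0000,"ry":-0.0000,"rz":0.0352}
{"x":-0.151,"y":-0.013,"z":-0.008,"rx":-0.0000,"ry":-0.0000,"rz":0.0528}
{"x":-0.200,"y":-0.026,"z":-0.008,"rx":-0.0000,"ry":-0.0000,"rz":0.0704}
{"x":-0.248,"y":-0.042,"z":-0.008,"rx":-0.0000,"ry":-0.0000,"rz":0.0880}
{"x":-0.295,"y":-0.062,"z":-0.008,"rx":-0.0000,"ry":-0.0000,"rz":0.1056}
{"x":-0.341,"y":-0.086,"z":-0.008,"rx":-0.0000,"ry":-0.0000,"rz":0.1231}
{"x":-0.384,"y":-0.114,"z":-0.008,"rx":-0.0000,"ry":-0.0000,"rz":0.1407}
{"x":-0.425,"y":-0.145,"z":-0.008,"rx":-0.0000,"ry":-0.0000,"rz":0.1583}
{"x":-0.463,"y":-0.180,"z":-0.008,"rx":-0.0000,"ry":-0.0000,"rz":0.1759}
{"x":-0.499,"y":-0.217,"z":-0.008,"rx":-0.0000,"ry":-0.0000,"rz":0.1935}
{"x":-0.532,"y":-0.258,"z":-0.008,"rx":-0.0000,"ry":-0.0000,"rz":0.2111}
```

Call:
drive_tool(
  plan=[
    {"x": -0.05, "y": 0, "z": -0.008, "rz": 0.0176},
    {"x": -0.101, "y": -0.005, "z": -0.008, "rz": 0.035},
    {"x": -0.151, "y": -0.013, "z": -0.008, "rz": 0.053},
    {"x": -0.2, "y": -0.026, "z": -0.008, "rz": 0.07},
    {"x": -0.248, "y": -0.042, "z": -0.008, "rz": 0.088},
    {"x": -0.295, "y": -0.062, "z": -0.008, "rz": 0.1056},
    {"x": -0.341, "y": -0.086, "z": -0.008, "rz": 0.123},
    {"x": -0.384, "y": -0.114, "z": -0.008, "rz": 0.141},
    {"x": -0.425, "y": -0.145, "z": -0.008, "rz": 0.158},
    {"x": -0.463, "y": -0.18, "z": -0.008, "rz": 0.176},
    {"x": -0.499, "y": -0.217, "z": -0.008, "rz": 0.1935},
    {"x": -0.532, "y": -0.258, "z": -0.008, "rz": 0.211},
  ],
)

```text
validation failed for argument at $.pl...
```

Run:
```python
from h import *
s=monitor.read_state(); q0=Rot.from_quat(s['eef_rot']); print(s['joint_positions'],s['ee_pos'])
T=[]
a0=np.arctan2(s['ee_pos'][1],s['ee_pos'][0]);a1=np.arctan2(-.389,.542)
for i in range(1,12):
    f=i/11;a=a0+(a1-a0)*f;R=.646+.021*f
    th=np.radians(13); qe=Rot.from_matrix(np.array([[np.cos(th),np.sin(th),0],[np.sin(th),-np.cos(th),0],[0,0,-1]]).T)
    w=(qe*q0.inv()).as_rotvec()*f
    T.append(([R*np.cos(a),R*np.sin(a),.30],Rot.from_rotvec(w)*q0))
rows(T)
```

```text
[-1.33264245  0.33218956 -0.06471228  1.46010865  0.02160604  1.34991999
 -0.08851916] [0.1611112  0.60388404 0.29227795]
{"x":-0.113,"y":0.013,"z":-0.008,"rx":0.0000,"ry":-0.0000,"rz":0.0384}
{"x":-0.224,"y":-0.015,"z":-0.008,"rx":0.0000,"ry":-0.0000,"rz":0.0768}
{"x":-0.328,"y":-0.062,"z":-0.008,"rx":0.0000,"ry":-0.0000,"rz":0.1152}
{"x":-0.422,"y":-0.126,"z":-0.008,"rx":0.0000,"ry":-0.0000,"rz":0.1536}
{"x":-0.505,"y":-0.207,"z":-0.008,"rx":0.0000,"ry":-0.0000,"rz":0.1920}
{"x":-0.572,"y":-0.300,"z":-0.008,"rx":0.0000,"ry":-0.0000,"rz":0.2304}
{"x":-0.621,"y":-0.404,"z":-0.008,"rx":0.0000,"ry":-0.0000,"rz":0.2688}
{"x":-0.652,"y":-0.516,"z":-0.008,"rx":0.0000,"ry":-0.0000,"rz":0.3072}
{"x":-0.663,"y":-0.632,"z":-0.008,"rx":0.0000,"ry":-0.0000,"rz":0.3456}
{"x":-0.654,"y":-0.748,"z":-0.008,"rx":0.0000,"ry":-0.0000,"rz":0.3840}
{"x":-0.624,"y":-0.861,"z":-0.008,"rx":0.0000,"ry":-0.0000,"rz":0.4224}
```

Call:
drive_tool(
  plan=[
    {"x": -0.05, "y": 0, "z": -0.008, "rx": 0, "ry": 0, "rz": 0.0176, "fingers": 1},
    {"x": -0.101, "y": -0.005, "z": -0.008, "rx": 0, "ry": 0, "rz": 0.035, "fingers": 1},
    {"x": -0.151, "y": -0.013, "z": -0.008, "rx": 0, "ry": 0, "rz": 0.053, "fingers": 1},
    {"x": -0.2, "y": -0.026, "z": -0.008, "rx": 0, "ry": 0, "rz": 0.07, "fingers": 1},
    {"x": -0.248, "y": -0.042, "z": -0.008, "rx": 0, "ry": 0, "rz": 0.088, "fingers": 1},
    {"x": -0.295, "y": -0.062, "z": -0.008, "rx": 0, "ry": 0, "rz": 0.1056, "fingers": 1},
    {"x": -0.341, "y": -0.086, "z": -0.008, "rx": 0, "ry": 0, "rz": 0.123, "fingers": 1},
    {"x": -0.384, "y": -0.114, "z": -0.008, "rx": 0, "ry": 0, "rz": 0.141, "fingers": 1},
    {"x": -0.425, "y": -0.145, "z": -0.008, "rx": 0, "ry": 0, "rz": 0.158, "fingers": 1},
    {"x": -0.463, "y": -0.18, "z": -0.008, "rx": 0, "ry": 0, "rz": 0.176, "fingers": 1},
    {"x": -0.499, "y": -0.217, "z": -0.008, "rx": 0, "ry": 0, "rz": 0.1935, "fingers": 1},
    {"x": -0.532, "y": -0.258, "z": -0.008, "rx": 0, "ry": 0, "rz": 0.211, "fingers": 1},
  ],
)

```text
time: 3.2
ee_pos: [0.6093, 0.2161, 0.3002]
eef_rot: [0.714, 0.7, 0.0, -0.0]
ft_force: [-0.7, 0.1, 0.0]
width: 0.0873
```

Run:
```python
from h import *
s=monitor.read_state(); q0=Rot.from_quat(s['eef_rot']); print(s['joint_positions'],s['ee_pos'])
T=[]
a0=np.arctan2(s['ee_pos'][1],s['ee_pos'][0]);a1=np.arctan2(-.389,.542)
for i in range(1,13):
    f=min(1,i/11);a=a0+(a1-a0)*f;R=.646+.021*f
    th=np.radians(13); qe=Rot.from_matrix(np.array([[np.cos(th),np.sin(th),0],[np.sin(th),-np.cos(th),0],[0,0,-1]]).T)
    w=(qe*q0.inv()).as_rotvec()*f
    T.append(([R*np.cos(a),R*np.sin(a),.30],Rot.from_rotvec(w)*q0))
rows(T)
```

```text
[-0.71153693  0.3881369   0.4049897   1.4077093  -0.1526767   1.37643591
 -0.32311538] [0.60931727 0.21609207 0.30020945]
{"x":-0.053,"y":0.019,"z":0.000,"rx":0.0000,"ry":-0.0000,"rz":0.0192}
{"x":-0.108,"y":0.034,"z":0.000,"rx":0.0000,"ry":-0.0000,"rz":0.0383}
{"x":-0.164,"y":0.044,"z":0.000,"rx":0.0000,"ry":-0.0000,"rz":0.0575}
{"x":-0.221,"y":0.049,"z":0.000,"rx":0.0000,"ry":-0.0000,"rz":0.0767}
{"x":-0.279,"y":0.048,"z":0.000,"rx":0.0000,"ry":-0.0000,"rz":0.0958}
{"x":-0.336,"y":0.043,"z":0.000,"rx":0.0000,"ry":-0.0000,"rz":0.1150}
{"x":-0.393,"y":0.033,"z":0.000,"rx":0.0000,"ry":-0.0000,"rz":0.1342}
{"x":-0.449,"y":0.018,"z":0.000,"rx":0.0000,"ry":-0.0000,"rz":0.1534}
{"x":-0.503,"y":-0.002,"z":0.000,"rx":0.0000,"ry":-0.0000,"rz":0.1725}
{"x":-0.556,"y":-0.027,"z":0.000,"rx":0.0000,"ry":-0.0000,"rz":0.1917}
{"x":-0.606,"y":-0.056,"z":0.000,"rx":0.0000,"ry":-0.0000,"rz":0.2109}
{"x":-0.606,"y":-0.056,"z":0.000,"rx":0.0000,"ry":-0.0000,"rz":0.2109}
```

Call:
drive_tool(
  plan=[
    {"x": -0.053, "y": 0.019, "z": 0, "rx": 0, "ry": 0, "rz": 0.019, "fingers": 1},
    {"x": -0.108, "y": 0.034, "z": 0, "rx": 0, "ry": 0, "rz": 0.038, "fingers": 1},
    {"x": -0.164, "y": 0.044, "z": 0, "rx": 0, "ry": 0, "rz": 0.0575, "fingers": 1},
    {"x": -0.221, "y": 0.049, "z": 0, "rx": 0, "ry": 0, "rz": 0.077, "fingers": 1},
    {"x": -0.279, "y": 0.048, "z": 0, "rx": 0, "ry": 0, "rz": 0.096, "fingers": 1},
    {"x": -0.336, "y": 0.043, "z": 0, "rx": 0, "ry": 0, "rz": 0.115, "fingers": 0.7},
    {"x": -0.393, "y": 0.033, "z": 0, "rx": 0, "ry": 0, "rz": 0.134, "fingers": 0.45},
    {"x": -0.449, "y": 0.018, "z": 0, "rx": 0, "ry": 0, "rz": 0.153, "fingers": 0.45},
    {"x": -0.503, "y": -0.002, "z": 0, "rx": 0, "ry": 0, "rz": 0.1725, "fingers": 0.45},
    {"x": -0.556, "y": -0.027, "z": 0, "rx": 0, "ry": 0, "rz": 0.192, "fingers": 0.45},
    {"x": -0.606, "y": -0.056, "z": 0, "rx": 0, "ry": 0, "rz": 0.211, "fingers": 0.45},
    {"x": -0.606, "y": -0.056, "z": 0, "rx": 0, "ry": 0, "rz": 0.211, "fingers": 0.45},
  ],
)

```text
time: 4.7
ee_pos: [0.5389, -0.3928, 0.3007]
eef_rot: [0.994, 0.109, -0.001, 0.001]
ft_force: [-0.1, 1.2, -0.3]
width: 0.0396
```

Run:
```python
from h import *
s=monitor.read_state();print(s['time'],s['ee_pos'],s['eef_rot'],s['joint_positions'],s['width'])
c=viewer.camera('wrist');save('w1',c['color']);print(c['xyz'],Rot.from_quat(c['rotation']).as_matrix().round(2).tolist())
np.savez('w1.npz',**c)
```

```text
4.7 [ 0.53887828 -0.39281675  0.30071339] [ 9.93996950e-01  1.09400012e-01 -6.68912083e-04  1.11942234e-03] [ 0.00691942  0.51874057  0.81978072  1.36076078 -0.37285981  1.4194335
 -0.5367367 ] 0.039581054618659184
[ 0.61635501 -0.3744929   0.39370919] [[0.22, -0.93, -0.28], [-0.98, -0.21, -0.07], [0.0, 0.29, -0.96]]
```

View pics/w1.png

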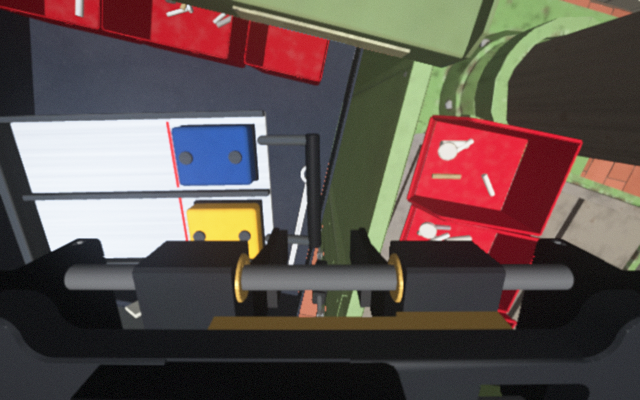

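Run:
```python
from h import *
c=dict(np.load('w1.npz'))
def onz(c,u,v,z):
    a=px2w(c,u,v,0.0);b=px2w(c,u,v,1.0);return a+(b-a)*(z-a[2])/(b-a)[2]
g=c['color'].astype(int).sum(2)
pts=[]
for v in range(136,246,8):
    seg=np.where(g[v,300:335]<150)[0]+300
    u=seg.mean() if len(seg) else np.nan
    print(v,seg.min() if len(seg) else None,seg.max() if len(seg) else None,len(seg),onz(c,u,v,.132).round(4),px2w(c,round(u),v).round(4))
    pts.append(onz(c,u,v,.125))
# edges of plate
for p in [(270,115),(275,262),(10,121),(50,262),(22,197),(268,192),(265,140),(319,140),(312,133)]: print(p,px2w(c,*p).round(4))
save('w1c',cv2.resize(c['color'][100:270,220:360],None,fx=4.2,fy=3.5,interpolation=cv2.INTER_CUBIC))
```

```text
136 306 319 11 [ 0.5963 -0.3742  0.132 ] [ 0.5965 -0.3745  0.1331]
144 306 334 10 [ 0.5897 -0.3777  0.132 ] [ 0.5896 -0.3778  0.1307]
152 305 334 14 [ 0.5828 -0.3809  0.132 ] [ 0.5828 -0.3812  0.1315]
160 306 333 14 [ 0.5758 -0.384   0.132 ] [ 0.5753 -0.3839  0.1286]
168 307 331 12 [ 0.5682 -0.3849  0.132 ] [ 0.5678 -0.3846  0.1302]
176 306 329 13 [ 0.5605 -0.3856  0.132 ] [ 0.5604 -0.3852  0.1319]
184 307 327 13 [ 0.5529 -0.3879  0.132 ] [ 0.5526 -0.3879  0.1308]
192 308 325 13 [ 0.545  -0.3893  0.132 ] [ 0.5447 -0.3897  0.1307]
200 308 323 13 [ 0.5369 -0.3905  0.132 ] [ 0.5369 -0.3904  0.1317]
208 308 321 12 [ 0.5286 -0.3909  0.132 ] [ 0.5287 -0.3912  0.1322]
216 307 320 11 [ 0.5201 -0.3917  0.132 ] [ 0.5204 -0.392   0.1325]
224 308 320 11 [ 0.5118 -0.3939  0.132 ] [ 0.5119 -0.3938  0.1322]
232 308 320 13 [ 0.5032 -0.3957  0.132 ] [ 0.5035 -0.3957  0.1327]
240 309 321 13 [ 0.4948 -0.3986  0.132 ] [ 0.4951 -0.3985  0.1328]
(270, 115) [ 0.601  -0.312   0.0011]
(275, 262) [ 0.5437 -0.3691  0.2714]
(10, 121) [ 0.5488 -0.0953  0.1266]
(50, 262) [ 0.5577 -0.3053  0.3198]
(22, 197) [ 0.4731 -0.0987  0.1247]
(268, 192) [ 0.5323 -0.3421  0.1241]
(265, 140) [ 0.5821 -0.3306  0.1228]
(319, 140) [ 0.5936 -0.3808  0.1265]
(312, 133) [ 0.5986 -0.373   0.1282]
```

View pics/w1c.png

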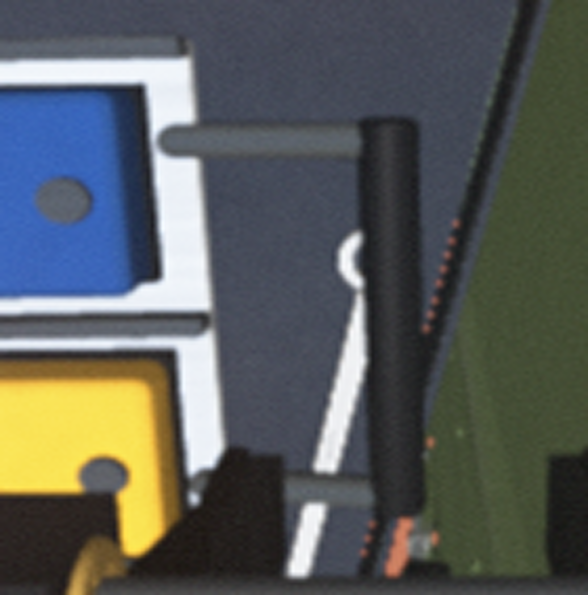

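Call:
drive_tool(
  plan=[
    {"x": 0.0055, "y": -0.0035, "z": 0.03, "rx": 0, "ry": 0, "rz": -0.002, "fingers": 0.45},
    {"x": 0.0055, "y": -0.0035, "z": 0.06, "rx": 0, "ry": 0, "rz": -0.002, "fingers": 0.45},
    {"x": 0.0055, "y": -0.0035, "z": 0.08, "rx": 0, "ry": 0, "rz": -0.002, "fingers": 0.45},
    {"x": 0.0055, "y": -0.0035, "z": 0.08, "rx": 0, "ry": 0, "rz": -0.002, "fingers": 0.45},
  ],
)

```text
time: 5.25
ee_pos: [0.5478, -0.3818, 0.2189]
eef_rot: [0.993, 0.121, -0.001, -0.001]
ft_force: [-0.3, -0.1, 0.6]
width: 0.0392
```

Run:
```python
from h import *
s=monitor.read_state();print(s['time'],s['ee_pos'],s['eef_rot'],s['ft_force'])
c=viewer.camera('wrist');save('w2',c['color'])
c=viewer.camera('side');save('s2',cv2.resize(c['color'][150:310,280:440],None,fx=3.7,fy=3.7,interpolation=cv2.INTER_CUBIC))
```

```text
5.25 [ 0.54782992 -0.38177075  0.21889382] [ 9.92611661e-01  1.21328512e-01 -8.57951887e-04 -8.64619595e-04] [-0.25675933 -0.09213024  0.64082932]
```

View pics/w2.png

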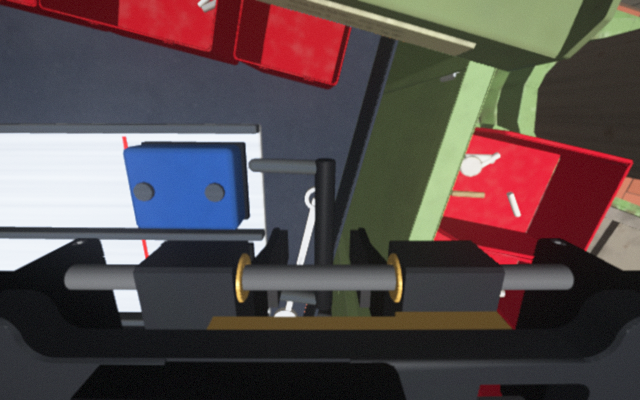

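View pics/s2.png

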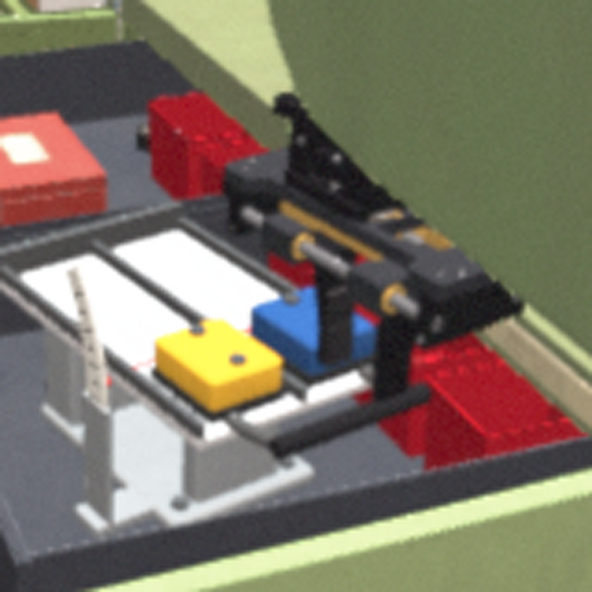

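Call:
drive_tool(
  plan=[
    {"x": -0.0055, "y": 0.005, "z": 0, "rx": 0, "ry": 0, "rz": 0, "fingers": 0.45},
    {"x": -0.0055, "y": 0.005, "z": 0.02, "rx": 0, "ry": 0, "rz": 0, "fingers": 0.45},
    {"x": -0.0055, "y": 0.005, "z": 0.042, "rx": 0, "ry": 0, "rz": 0, "fingers": 0.45},
    {"x": -0.0055, "y": 0.005, "z": 0.042, "rx": 0, "ry": 0, "rz": 0, "fingers": 0.45},
    {"x": -0.0055, "y": 0.005, "z": 0.042, "rx": 0, "ry": 0, "rz": 0, "fingers": 0.45},
  ],
)

```text
time: 5.98
ee_pos: [0.5436, -0.3891, 0.1781]
eef_rot: [0.993, 0.121, -0.0, -0.0]
ft_force: [-0.1, -0.4, -0.3]
width: 0.0393
```

Run:
```python
from h import *
s=monitor.read_state();print(s['time'],s['ee_pos'],s['eef_rot'],s['ft_force'])
c=viewer.camera('wrist');save('w3',c['color'])
c=viewer.camera('side');save('s3',cv2.resize(c['color'][150:310,280:440],None,fx=3.7,fy=3.7,interpolation=cv2.INTER_CUBIC))
```

```text
5.975 [ 0.54356878 -0.38911266  0.17814383] [ 9.92696415e-01  1.20639172e-01 -1.20386669e-04 -5.95733160e-05] [-0.11234702 -0.39847407 -0.33656446]
```

View pics/w3.png

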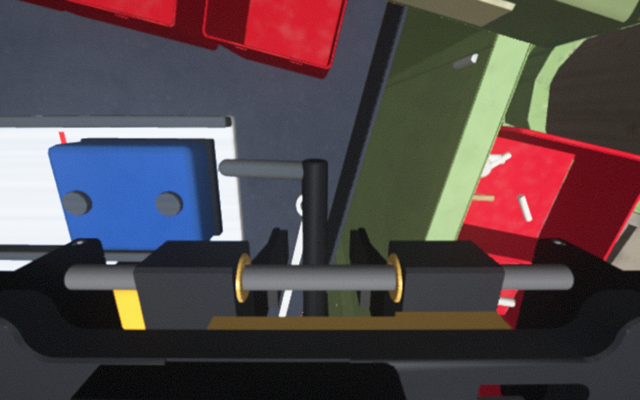

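View pics/s3.png

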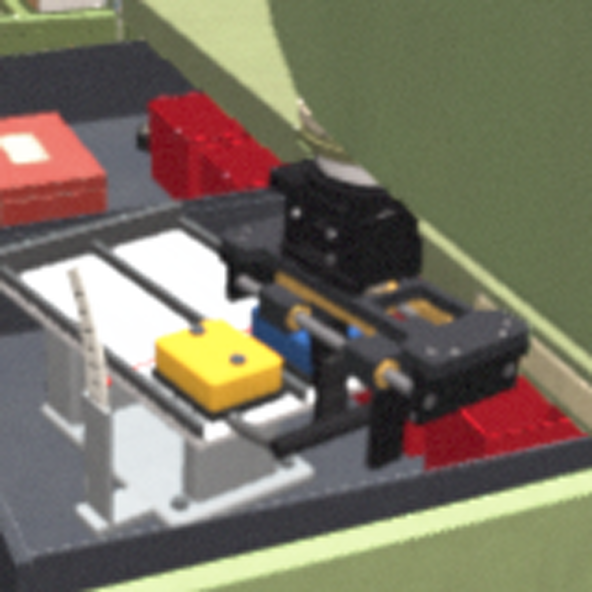

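Call:
drive_tool(
  plan=[
    {"x": 0, "y": 0, "z": 0, "rx": 0, "ry": 0, "rz": 0, "fingers": 0},
    {"x": 0, "y": 0, "z": 0, "rx": 0, "ry": 0, "rz": 0, "fingers": 0},
    {"x": 0, "y": 0, "z": 0, "rx": 0, "ry": 0, "rz": 0, "fingers": 0},
    {"x": 0, "y": 0, "z": 0, "rx": 0, "ry": 0, "rz": 0, "fingers": 0},
  ],
  squeeze=35,
)

```text
time: 6.58
ee_pos: [0.5434, -0.387, 0.1778]
eef_rot: [0.993, 0.121, -0.001, -0.002]
ft_force: [-3.9, 8.9, 5.1]
width: 0.0132
```

```bash
cat > pos.py <<'E'
from h import *
import sys
def look(tag=None):
    s=monitor.read_state();print(round(s['time'],2),s['ee_pos'].round(4),s['eef_rot'].round(4),'F',s['ft_force'].round(1),'w',round(s['width'],4),'j',s['joint_positions'].round(2))
    x=Rot.from_quat(s['eef_rot']).as_matrix()[:,2]; print('tool tilt',round(float(np.arccos(-x[2])),4))
    c=viewer.camera('top')
    hsv=cv2.cvtColor(c['color'],cv2.COLOR_RGB2HSV)
    for n,lo,hi in (('blue',(100,150,60),(125,255,255)),('yellow',(20,150,120),(32,255,255))):
        m=cv2.inRange(hsv,lo,hi); m[:150]=0;m[280:]=0;m[:,:340]=0;m[:,490:]=0
        ys,xs=np.nonzero(m); print(n,len(xs),(xs.mean().round(2),ys.mean().round(2),xs.min()) if len(xs) else None)
    if tag: save(tag,cv2.resize(c['color'][130:280,330:510],None,fx=4.4,fy=4)[:600,:792])
if __name__=='__main__': look(sys.argv[1] if len(sys.argv)>1 else None)
E
python3 pos.py t0; python3 -c "
import numpy as np
for p in np.arange(.02,.42,.02): c,s=np.cos(p),np.sin(p);print(round(p,2),'y %.4f z %.4f rx %.4f'%(.275*(c-1)-.076*s,-.275*s-.076*(c-1),-p/2/np.pi))"
```

```text
6.58 [ 0.5434 -0.387   0.1778] [ 9.926e-01  1.212e-01 -6.000e-04 -2.300e-03] F [-3.9  8.9  5.1] w 0.0132 j [ 0.02  0.61  0.76  1.5  -0.44  1.21 -0.48]
tool tilt 0.0048
blue 0 None
yellow 0 None
0.02 y -0.0016 z -0.0055 rx -0.0032
0.04 y -0.0033 z -0.0109 rx -0.0064
0.06 y -0.0051 z -0.0164 rx -0.0095
0.08 y -0.0070 z -0.0217 rx -0.0127
0.1 y -0.0090 z -0.0271 rx -0.0159
0.12 y -0.0111 z -0.0324 rx -0.0191
0.14 y -0.0133 z -0.0376 rx -0.0223
0.16 y -0.0156 z -0.0428 rx -0.0255
0.18 y -0.0180 z -0.0480 rx -0.0286
0.2 y -0.0206 z -0.0531 rx -0.0318
0.22 y -0.0232 z -0.0582 rx -0.0350
0.24 y -0.0259 z -0.0632 rx -0.0382
0.26 y -0.0288 z -0.0681 rx -0.0414
0.28 y -0.0317 z -0.0730 rx -0.0446
0.3 y -0.0347 z -0.0779 rx -0.0477
0.32 y -0.0379 z -0.0826 rx -0.0509
0.34 y -0.0411 z -0.0874 rx -0.0541
0.36 y -0.0444 z -0.0920 rx -0.0573
0.38 y -0.0478 z -0.0966 rx -0.0605
0.4 y -0.0513 z -0.1011 rx -0.0637
```

View pics/t0.png

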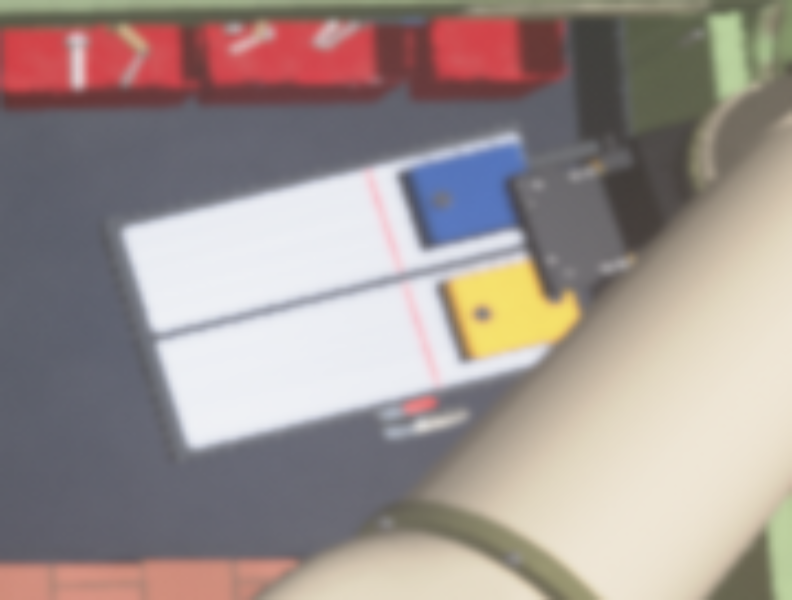

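Run:
```python
from h import *
c=viewer.camera('top')['color'];print(c.dtype,c.shape)
h=cv2.cvtColor(c,cv2.COLOR_RGB2HSV);print(h[175,432],h[205,440],c[175,432],c[205,440])
```

```text
uint8 (400, 640, 3)
[111 136 186] [ 24 136 240] [ 87 118 186] [240 214 112]
```

Call:
drive_tool(
  plan=[
    {"x": 0, "y": -0.0016, "z": -0.0055, "rx": -0.0032, "ry": 0, "rz": 0, "fingers": 0},
    {"x": 0, "y": -0.0033, "z": -0.0109, "rx": -0.0064, "ry": 0, "rz": 0, "fingers": 0},
    {"x": 0, "y": -0.0033, "z": -0.0109, "rx": -0.0064, "ry": 0, "rz": 0, "fingers": 0},
  ],
)

```text
time: 7.05
ee_pos: [0.5426, -0.3838, 0.1881]
eef_rot: [0.992, 0.121, 0.002, 0.018]
ft_force: [-1.4, 7.4, -6.6]
width: 0.0131
```

Call:
drive_tool(
  plan=[
    {"x": 0, "y": -0.0016, "z": -0.0055, "rx": -0.0032, "ry": 0, "rz": 0, "fingers": 0},
    {"x": 0, "y": -0.0016, "z": -0.0055, "rx": -0.0032, "ry": 0, "rz": 0, "fingers": 0},
    {"x": 0, "y": -0.0033, "z": -0.0109, "rx": -0.0064, "ry": 0, "rz": 0, "fingers": 0},
    {"x": 0, "y": -0.0033, "z": -0.0109, "rx": -0.0064, "ry": 0, "rz": 0, "fingers": 0},
    {"x": 0, "y": -0.0051, "z": -0.0164, "rx": -0.0095, "ry": 0, "rz": 0, "fingers": 0},
    {"x": 0, "y": -0.0051, "z": -0.0164, "rx": -0.0095, "ry": 0, "rz": 0, "fingers": 0},
    {"x": 0, "y": -0.007, "z": -0.0217, "rx": -0.0127, "ry": 0, "rz": 0, "fingers": 0},
    {"x": 0, "y": -0.007, "z": -0.0217, "rx": -0.0127, "ry": 0, "rz": 0, "fingers": 0},
    {"x": 0, "y": -0.007, "z": -0.0217, "rx": -0.0127, "ry": 0, "rz": 0, "fingers": 0},
  ],
)

```text
time: 8.18
ee_pos: [0.5407, -0.3762, 0.2094]
eef_rot: [0.991, 0.121, 0.007, 0.058]
ft_force: [-1.8, 7.7, -5.5]
width: 0.0129
```

```bash
sed -i 's/(100,150,60)/(100,105,60)/;s/(20,150,120)/(20,105,120)/' pos.py; python3 pos.py t1
python3 - <<'E'
from h import *
c=viewer.camera('side');save('s4',cv2.resize(c['color'][150:310,280:440],None,fx=3.7,fy=3.7,interpolation=cv2.INTER_CUBIC))
E
```

```text
8.18 [ 0.5407 -0.3762  0.2094] [0.9909 0.1211 0.0066 0.0578] F [-1.8  7.7 -5.5] w 0.0129 j [-0.11  0.52  0.83  1.58 -0.33  1.12 -0.56]
tool tilt 0.1163
blue 374 (np.float64(435.44), np.float64(176.86), np.int64(423))
yellow 323 (np.float64(442.89), np.float64(206.64), np.int64(433))
```

View pics/s4.png

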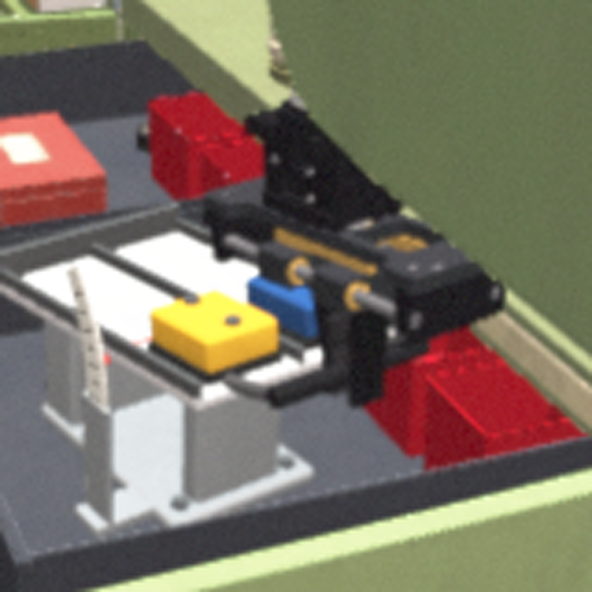

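View pics/t1.png

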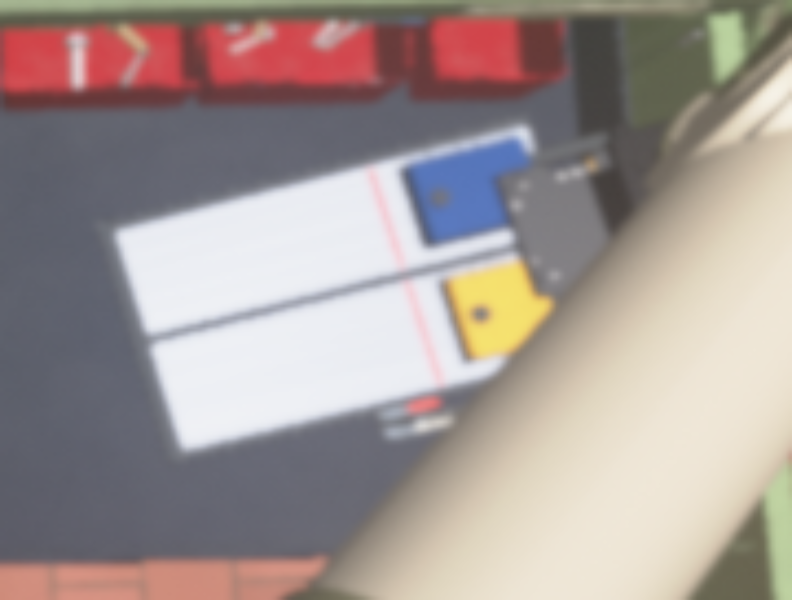

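Call:
drive_tool(
  plan=[
    {"x": 0, "y": -0.0004, "z": -0.0014, "rx": -0.0008, "ry": 0, "rz": 0, "fingers": 0},
    {"x": 0, "y": -0.0008, "z": -0.0028, "rx": -0.0016, "ry": 0, "rz": 0, "fingers": 0},
    {"x": 0, "y": -0.0012, "z": -0.0041, "rx": -0.0024, "ry": 0, "rz": 0, "fingers": 0},
    {"x": 0, "y": -0.0012, "z": -0.0041, "rx": -0.0024, "ry": 0, "rz": 0, "fingers": 0},
    {"x": 0, "y": -0.0012, "z": -0.0041, "rx": -0.0024, "ry": 0, "rz": 0, "fingers": 0},
  ],
)

```text
time: 8.9
ee_pos: [0.5403, -0.3747, 0.213]
eef_rot: [0.99, 0.121, 0.007, 0.065]
ft_force: [0.3, 4.4, -9.3]
width: 0.0127
```

```bash
python3 pos.py
```

```text
8.9 [ 0.5403 -0.3747  0.213 ] [0.9905 0.121  0.0074 0.0653] F [ 0.3  4.4 -9.3] w 0.0127 j [-0.12  0.51  0.84  1.59 -0.32  1.11 -0.57]
tool tilt 0.1315
blue 365 (np.float64(435.27), np.float64(176.73), np.int64(423))
yellow 305 (np.float64(442.34), np.float64(206.54), np.int64(432))
```

Call:
drive_tool(
  plan=[
    {"x": 0, "y": -0.0004, "z": -0.0014, "rx": -0.0008, "ry": 0, "rz": 0, "fingers": 0},
    {"x": 0, "y": -0.0008, "z": -0.0028, "rx": -0.0016, "ry": 0, "rz": 0, "fingers": 0},
    {"x": 0, "y": -0.0012, "z": -0.0041, "rx": -0.0024, "ry": 0, "rz": 0, "fingers": 0},
    {"x": 0, "y": -0.0012, "z": -0.0041, "rx": -0.0024, "ry": 0, "rz": 0, "fingers": 0},
    {"x": 0, "y": -0.0012, "z": -0.0041, "rx": -0.0024, "ry": 0, "rz": 0, "fingers": 0},
  ],
)

```text
time: 9.57
ee_pos: [0.5399, -0.373, 0.2169]
eef_rot: [0.99, 0.121, 0.008, 0.073]
ft_force: [0.8, 6.6, -10.2]
width: 0.0128
```

```bash
python3 pos.py
```

```text
9.57 [ 0.5399 -0.373   0.2169] [0.99   0.1209 0.0083 0.0728] F [  0.8   6.6 -10.2] w 0.0128 j [-0.14  0.5   0.85  1.59 -0.3   1.1  -0.58]
tool tilt 0.1467
blue 366 (np.float64(435.17), np.float64(176.61), np.int64(423))
yellow 289 (np.float64(441.71), np.float64(206.54), np.int64(432))
```

Call:
drive_tool(
  plan=[
    {"x": 0, "y": -0.0004, "z": -0.0014, "rx": -0.0008, "ry": 0, "rz": 0, "fingers": 0},
    {"x": 0, "y": -0.0008, "z": -0.0028, "rx": -0.0016, "ry": 0, "rz": 0, "fingers": 0},
    {"x": 0, "y": -0.0012, "z": -0.0041, "rx": -0.0024, "ry": 0, "rz": 0, "fingers": 0},
    {"x": 0, "y": -0.0012, "z": -0.0041, "rx": -0.0024, "ry": 0, "rz": 0, "fingers": 0},
    {"x": 0, "y": -0.0012, "z": -0.0041, "rx": -0.0024, "ry": 0, "rz": 0, "fingers": 0},
  ],
)

```text
time: 10.25
ee_pos: [0.5395, -0.3713, 0.2208]
eef_rot: [0.989, 0.121, 0.009, 0.08]
ft_force: [0.1, 6.5, -10.0]
width: 0.0126
```

```bash
python3 pos.py
```

```text
10.25 [ 0.5395 -0.3713  0.2208] [0.9894 0.1208 0.0093 0.0803] F [  0.1   6.5 -10. ] w 0.0126 j [-0.16  0.49  0.86  1.6  -0.29  1.09 -0.6 ]
tool tilt 0.1618
blue 360 (np.float64(434.97), np.float64(176.45), np.int64(423))
yellow 271 (np.float64(441.12), np.float64(206.37), np.int64(432))
```

Call:
drive_tool(
  plan=[
    {"x": 0, "y": -0.0004, "z": -0.0014, "rx": -0.0008, "ry": 0, "rz": 0, "fingers": 0},
    {"x": 0, "y": -0.0008, "z": -0.0028, "rx": -0.0016, "ry": 0, "rz": 0, "fingers": 0},
    {"x": 0, "y": -0.0012, "z": -0.0041, "rx": -0.0024, "ry": 0, "rz": 0, "fingers": 0},
    {"x": 0, "y": -0.0012, "z": -0.0041, "rx": -0.0024, "ry": 0, "rz": 0, "fingers": 0},
    {"x": 0, "y": -0.0012, "z": -0.0041, "rx": -0.0024, "ry": 0, "rz": 0, "fingers": 0},
  ],
)

```text
time: 10.92
ee_pos: [0.539, -0.3695, 0.2247]
eef_rot: [0.989, 0.121, 0.01, 0.088]
ft_force: [1.0, 6.1, -9.9]
width: 0.0132
```

```bash
python3 pos.py
```

```text
10.93 [ 0.539  -0.3695  0.2247] [0.9887 0.1208 0.0102 0.0877] F [ 1.   6.1 -9.9] w 0.0132 j [-0.18  0.47  0.87  1.61 -0.27  1.09 -0.61]
tool tilt 0.1769
blue 355 (np.float64(434.82), np.float64(176.3), np.int64(423))
yellow 246 (np.float64(440.52), np.float64(206.11), np.int64(432))
```

Call:
drive_tool(
  plan=[
    {"x": 0, "y": -0.0004, "z": -0.0014, "rx": -0.0008, "ry": 0, "rz": 0, "fingers": 0},
    {"x": 0, "y": -0.0008, "z": -0.0028, "rx": -0.0016, "ry": 0, "rz": 0, "fingers": 0},
    {"x": 0, "y": -0.0012, "z": -0.0041, "rx": -0.0024, "ry": 0, "rz": 0, "fingers": 0},
    {"x": 0, "y": -0.0012, "z": -0.0041, "rx": -0.0024, "ry": 0, "rz": 0, "fingers": 0},
    {"x": 0, "y": -0.0012, "z": -0.0041, "rx": -0.0024, "ry": 0, "rz": 0, "fingers": 0},
  ],
)

```text
time: 11.6
ee_pos: [0.5386, -0.3676, 0.2285]
eef_rot: [0.988, 0.121, 0.011, 0.095]
ft_force: [-0.0, 6.5, -10.4]
width: 0.0126
```

```bash
python3 pos.py
```

```text
11.6 [ 0.5386 -0.3676  0.2285] [0.9881 0.1207 0.0111 0.0952] F [ -0.    6.5 -10.4] w 0.0126 j [-0.2   0.46  0.88  1.62 -0.25  1.08 -0.63]
tool tilt 0.192
blue 349 (np.float64(434.54), np.float64(176.17), np.int64(423))
yellow 226 (np.float64(439.91), np.float64(205.91), np.int64(432))
```

Call:
drive_tool(
  plan=[
    {"x": 0, "y": -0.0004, "z": -0.0014, "rx": -0.0008, "ry": 0, "rz": 0, "fingers": 0},
    {"x": 0, "y": -0.0008, "z": -0.0028, "rx": -0.0016, "ry": 0, "rz": 0, "fingers": 0},
    {"x": 0, "y": -0.0012, "z": -0.0041, "rx": -0.0024, "ry": 0, "rz": 0, "fingers": 0},
    {"x": 0, "y": -0.0012, "z": -0.0041, "rx": -0.0024, "ry": 0, "rz": 0, "fingers": 0},
    {"x": 0, "y": -0.0012, "z": -0.0041, "rx": -0.0024, "ry": 0, "rz": 0, "fingers": 0},
  ],
)

```text
time: 12.28
ee_pos: [0.5381, -0.3658, 0.2323]
eef_rot: [0.987, 0.121, 0.012, 0.103]
ft_force: [1.6, 5.8, -10.1]
width: 0.0128
```

```bash
python3 pos.py t5
```

```text
12.28 [ 0.5381 -0.3658  0.2323] [0.9873 0.1206 0.0121 0.1026] F [  1.6   5.8 -10.1] w 0.0128 j [-0.22  0.45  0.89  1.63 -0.24  1.07 -0.64]
tool tilt 0.2071
blue 343 (np.float64(434.23), np.float64(176.13), np.int64(423))
yellow 201 (np.float64(439.33), np.float64(205.35), np.int64(432))
```

View pics/t5.png

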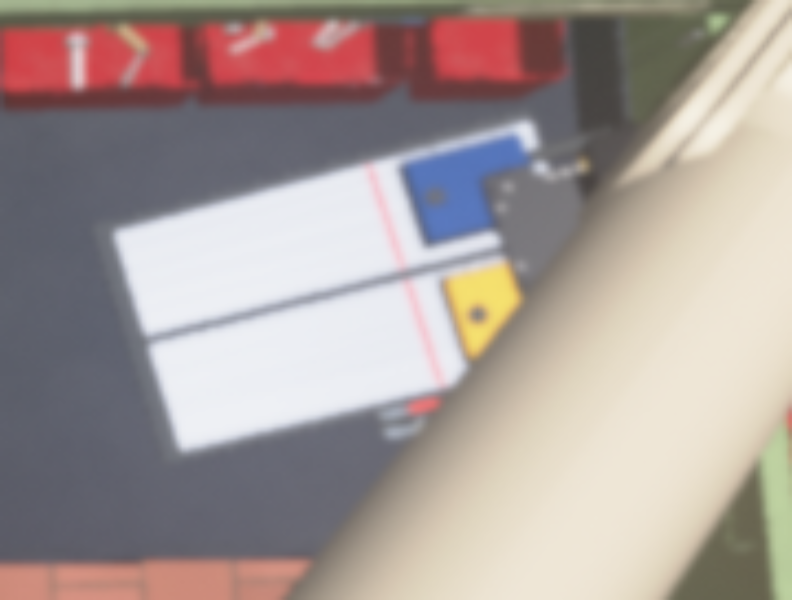

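Call:
drive_tool(
  plan=[
    {"x": 0, "y": -0.0004, "z": -0.0014, "rx": -0.0008, "ry": 0, "rz": 0, "fingers": 0},
    {"x": 0, "y": -0.0008, "z": -0.0028, "rx": -0.0016, "ry": 0, "rz": 0, "fingers": 0},
    {"x": 0, "y": -0.0012, "z": -0.0041, "rx": -0.0024, "ry": 0, "rz": 0, "fingers": 0},
    {"x": 0, "y": -0.0012, "z": -0.0041, "rx": -0.0024, "ry": 0, "rz": 0, "fingers": 0},
    {"x": 0, "y": -0.0012, "z": -0.0041, "rx": -0.0024, "ry": 0, "rz": 0, "fingers": 0},
  ],
)

```text
time: 12.95
ee_pos: [0.5376, -0.3638, 0.2361]
eef_rot: [0.987, 0.12, 0.013, 0.11]
ft_force: [0.5, 6.4, -10.2]
width: 0.013
```

```bash
python3 pos.py
```

```text
12.95 [ 0.5376 -0.3638  0.2361] [0.9865 0.1204 0.013  0.1101] F [  0.5   6.4 -10.2] w 0.013 j [-0.24  0.44  0.9   1.64 -0.22  1.06 -0.66]
tool tilt 0.2222
blue 395 (np.float64(430.65), np.float64(177.64), np.int64(418))
yellow 180 (np.float64(438.79), np.float64(204.88), np.int64(432))
```

Blue has let go. I'll hold here and let it slide.

Call:
drive_tool(
  plan=[
    {"x": 0, "y": 0, "z": 0, "rx": 0, "ry": 0, "rz": 0, "fingers": 0},
    {"x": 0, "y": 0, "z": 0, "rx": 0, "ry": 0, "rz": 0, "fingers": 0},
    {"x": 0, "y": 0, "z": 0, "rx": 0, "ry": 0, "rz": 0, "fingers": 0},
    {"x": 0, "y": 0, "z": 0, "rx": 0, "ry": 0, "rz": 0, "fingers": 0},
    {"x": 0, "y": 0, "z": 0, "rx": 0, "ry": 0, "rz": 0, "fingers": 0},
    {"x": 0, "y": 0, "z": 0, "rx": 0, "ry": 0, "rz": 0, "fingers": 0},
    {"x": 0, "y": 0, "z": 0, "rx": 0, "ry": 0, "rz": 0, "fingers": 0},
    {"x": 0, "y": 0, "z": 0, "rx": 0, "ry": 0, "rz": 0, "fingers": 0},
    {"x": 0, "y": 0, "z": 0, "rx": 0, "ry": 0, "rz": 0, "fingers": 0},
    {"x": 0, "y": 0, "z": 0, "rx": 0, "ry": 0, "rz": 0, "fingers": 0},
  ],
)

```text
time: 14.25
ee_pos: [0.5376, -0.3638, 0.2361]
eef_rot: [0.987, 0.12, 0.013, 0.11]
ft_force: [0.6, 5.5, -9.5]
width: 0.0129
```

```bash
python3 pos.py t6
```

```text
14.25 [ 0.5376 -0.3638  0.2361] [0.9865 0.1205 0.013  0.1101] F [ 0.6  5.5 -9.5] w 0.0129 j [-0.24  0.44  0.9   1.64 -0.22  1.06 -0.66]
tool tilt 0.2221
blue 452 (np.float64(370.74), np.float64(195.95), np.int64(357))
yellow 179 (np.float64(438.76), np.float64(204.88), np.int64(432))
```

View pics/t6.png

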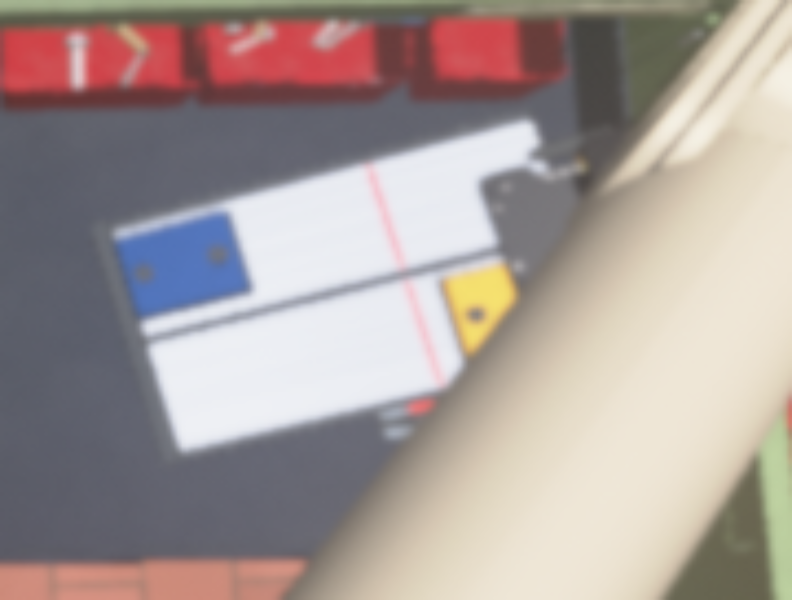

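Call:
drive_tool(
  plan=[
    {"x": 0, "y": 0, "z": 0, "rx": 0, "ry": 0, "rz": 0, "fingers": 0.2},
    {"x": 0, "y": 0, "z": 0, "rx": 0, "ry": 0, "rz": 0, "fingers": 0.3},
    {"x": 0, "y": 0, "z": 0, "rx": 0, "ry": 0, "rz": 0, "fingers": 0.42},
    {"x": 0, "y": 0, "z": 0, "rx": 0, "ry": 0, "rz": 0, "fingers": 0.42},
    {"x": 0, "y": 0, "z": 0, "rx": 0, "ry": 0, "rz": 0, "fingers": 0.42},
  ],
)

```text
time: 14.92
ee_pos: [0.5377, -0.3659, 0.2377]
eef_rot: [0.986, 0.12, 0.014, 0.112]
ft_force: [0.4, -0.9, -0.6]
width: 0.0361
```

```bash
python3 pos.py
python3 - <<'E'
from h import *
c=viewer.camera('wrist');save('w7',c['color'])
c=viewer.camera('side');save('s7',cv2.resize(c['color'][150:310,280:440],None,fx=3.7,fy=3.7,interpolation=cv2.INTER_CUBIC))
E
```

```text
14.93 [ 0.5377 -0.3659  0.2377] [0.9864 0.1197 0.0138 0.1119] F [ 0.4 -0.9 -0.6] w 0.0361 j [-0.24  0.44  0.9   1.64 -0.22  1.06 -0.65]
tool tilt 0.226
blue 452 (np.float64(370.74), np.float64(195.95), np.int64(357))
yellow 201 (np.float64(439.26), np.float64(205.14), np.int64(432))
```

View pics/w7.png

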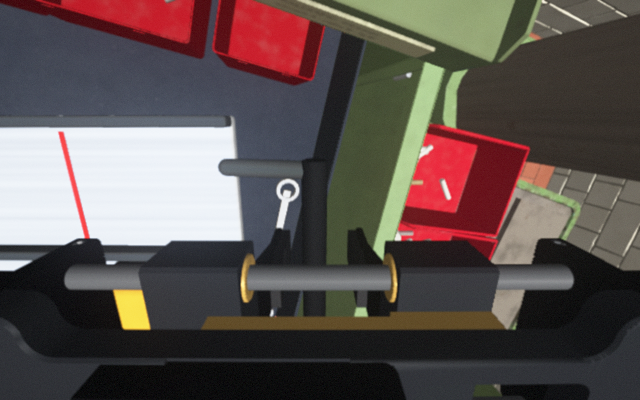

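View pics/s7.png

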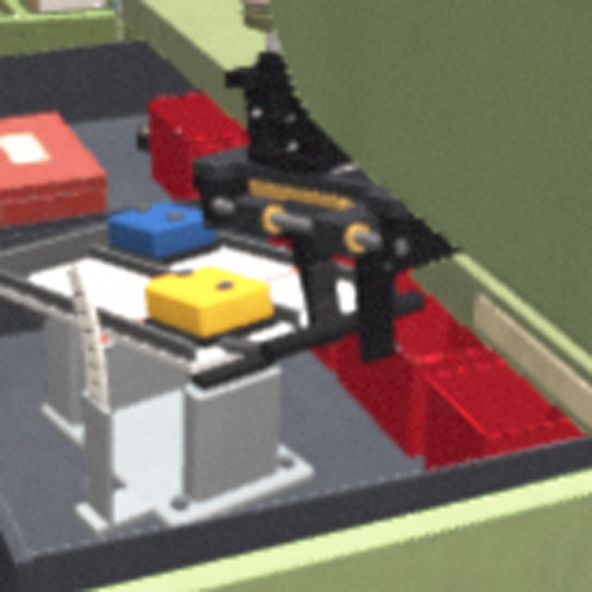

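Call:
drive_tool(
  plan=[
    {"x": 0, "y": 0, "z": -0.01, "rx": 0, "ry": 0, "rz": 0, "fingers": 0.42},
    {"x": 0, "y": 0, "z": -0.025, "rx": 0, "ry": 0, "rz": 0, "fingers": 0.42},
    {"x": 0, "y": 0, "z": -0.05, "rx": 0, "ry": 0, "rz": 0, "fingers": 0.42},
    {"x": 0, "y": 0, "z": -0.08, "rx": 0, "ry": 0, "rz": 0, "fingers": 0.42},
    {"x": 0, "y": 0, "z": -0.11, "rx": 0, "ry": 0, "rz": 0, "fingers": 0.42},
    {"x": 0, "y": 0, "z": -0.13, "rx": 0, "ry": 0, "rz": 0, "fingers": 0.42},
    {"x": 0, "y": 0, "z": -0.13, "rx": 0, "ry": 0, "rz": 0, "fingers": 0.42},
    {"x": 0, "y": 0, "z": -0.13, "rx": 0, "ry": 0, "rz": 0, "fingers": 0.42},
  ],
)

```text
time: 16.08
ee_pos: [0.5306, -0.3373, 0.3638]
eef_rot: [0.986, 0.12, 0.014, 0.111]
ft_force: [-0.5, 0.2, -1.1]
width: 0.0367
```

```bash
python3 pos.py t8
python3 - <<'E'
from h import *
c=viewer.camera('side');save('s8',cv2.resize(c['color'][130:310,220:440],None,fx=3.3,fy=3.3,interpolation=cv2.INTER_CUBIC))
c=viewer.camera('wrist')
E
```

```text
16.07 [ 0.5306 -0.3373  0.3638] [0.9864 0.1199 0.0135 0.1115] F [-0.5  0.2 -1.1] w 0.0367 j [-0.36  0.3   0.97  1.51 -0.1   1.29 -0.74]
tool tilt 0.2251
blue 452 (np.float64(370.74), np.float64(195.95), np.int64(357))
yellow 450 (np.float64(445.07), np.float64(206.65), np.int64(432))
```

View pics/t8.png

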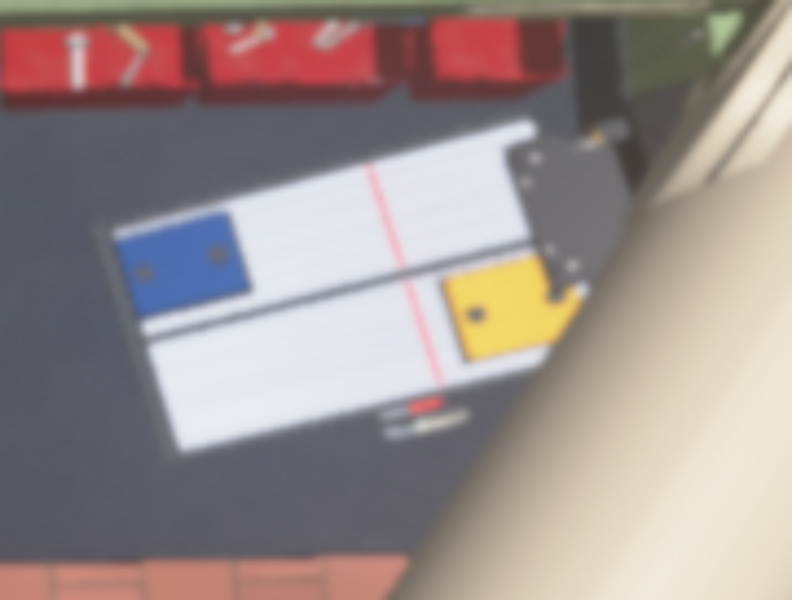

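View pics/s8.png

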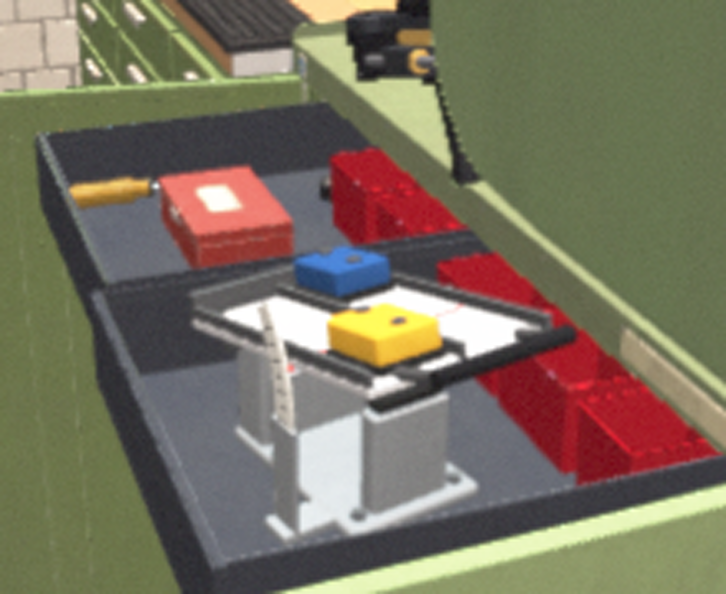

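Run:
```python
from h import *
c=viewer.camera('top')
P=np.array([px2w(c,u,v) for u in range(395,425,3) for v in range(178,188,2)]+[px2w(c,u,v) for u in range(375,425,3) for v in range(208,218,2)])
A=np.c_[P[:,:2],np.ones(len(P))];s=np.linalg.lstsq(A,P[:,2],rcond=None)[0];print('tilt',np.arctan(np.hypot(s[0],s[1])),np.std(A@s-P[:,2]))
for l in ['blue_mid','case_mid','screwdriver_mid']: print(l,[(q['centre'].round(3) if hasattr(q['centre'],'round') else q['centre'],round(q['confidence'],2)) for q in nets.find_in(l,'top')][:2])
print(monitor.read_state()['time'])
workorder.close_job()
```

```text
tilt 0.19303142819069177 0.0029684181705059627
blue_mid [([0.5137, -0.1176, 0.143], 0.69)]
case_mid [([0.5164, 0.2601, 0.0509], 0.83)]
screwdriver_mid [([0.4284, 0.4116, 0.0214], 0.93), ([0.4928, -0.2035, 0.1364], 0.19)]
16.425
the job is handed in; nothing more can be done
```

I gripped the black bar and raised the plate in steps of about 0.015 rad. The blue block let go at about 0.22 rad, judged by the angle of the tool. I stopped raising there, waited for blue to reach the stop, then opened the fingers, backed off about 13 cm and handed the job in at 16.4 s.

**Last checks:**
- **Blue block:** it rests at the stop and did not move between pictures after it arrived.
- **Yellow block:** it is still above its start line; its lower edge stayed at the same pixel throughout.
- **Robot:** the gripper is clear of everything, and the contact force was back to about zero after release.
- **Drill case and screwdriver:** both were found within 5 mm of where they started, which is about the detection error.
- **Spanner:** it looked undisturbed in the wrist picture after release; I did not measure its position again.

**One disagreement:** a rough fit to the top camera's depth gave a plate tilt of 0.19 rad, against 0.22 rad from the tool angle while holding. That fit is noisy (about 3 mm) over a small area. The plate may also have been slightly below the tool angle while I held it, or have settled a little on release. The pictures show it standing tilted.

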